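# Fit the phone rest to the shelf rail and clamp it

### The arm

A 6-joint arm with a two-finger parallel gripper is mounted at the origin on the work surface. World frame = base frame: x ahead of the robot, y to its left, z up, the work surface at z = 0. Lengths are in m, angles in rad, forces in N, time in s.
With the tool pointing down it reaches from about 0.2 to 0.875 m from the base axis. Payload 3.4 kg.
Tool frame: the origin (TCP) lies between the finger pads; the fingertips stand 17 mm ahead of it and the grasp point (between the pads) lies 2 mm behind it (ctrl.tcp_to_tips is the distance from the TCP to the fingertips, in m); z points along the fingers, y is the direction in which the jaws open and shut (so a half turn about z gives the same grasp; the last joint's range is limited). The gripper opens to 94 mm and grips with 3 to 60 N. Pads are 16 mm wide; open, the fingers measure 119 mm over their backs; the gripper's body (75 mm by 177 mm) begins 78 mm behind the grasp point.
Start: joints at [-0.121, 0.276, 1.505, -0, 1.361, -0.121], TCP at [0.575, -0, 0.222] pointing down, gripper open.
Joint ranges: [-2.89, 2.89], [-0.75, 2.08], [0.22, 2.7], [-1.18, 4.32], [0.11, 2.71], [-2.7, 2.7]. Speed limits (rad/s): [2.57, 2.57, 3.14, 3.14, 3.14, 3.14].

### API

Orientations are given as a unit quaternion [x, y, z, w].
In Python, from station import ctrl gives the robot as it stands.
- The arm moves only by the tool servo_tool, never from a script. Its argument "targets" is a list of rows, each a list of 3 entries, a list of its own where there are three numbers: the shift along the world's x, y, z in m, then the turn, a rotation vector about the world's x, y, z in rad, then the finger opening in m, from 0 to 0.094. In form: [[[tx, ty, tz], [rx, ry, rz], gripper], ...]. A call has exactly 8 rows; each row shifts and turns the commanded pose from where the row before left it; what a row does not reach is not made up. A row lasts 1/10 s, in which the tool goes at most 50 mm and 8.59 degrees, less where a joint would pass 70% of its speed; a pose out of reach is approached as far as the arm can. A call is refused whole if a number of a shift passes 0.05 or a number of a turn 0.15, either way. A call with a gripper value outside its range is refused whole. The fingers move at their own pace and stop on an object; "force" is the grip in N (left out, the last holds). Time passes only in rows, so rows that do not move let the fingers close, or fill a call up. It gives the time, the measured TCP pose, the force and the opening at its end, in the units of the state.
- ctrl.read_state(): the state, without advancing time (a new reading comes with each control period).
- ctrl.grab_frame(name): name is "scene" or "side" or "wrist"; returns a dict with "color" (384x512x3 uint8, red, green, blue), "depth" (384x512 float32, m along the optical axis (not along the pixel's ray), 0 where there is no reading), "K" (3x3 intrinsics, pixels), "rvec" (rotation vector, rad) and "tvec" (3), from world to camera coordinates, as OpenCV has them. Camera axes: x right, y down, z forward; pixel columns grow to the right and rows downward; lengths in m; the calibration is good to about 2 mm. The wrist camera is an equidistant fisheye: a pixel r from the principal point sees the ray r / f radians off the axis. A picture is of the moment at which its call begins.
- ctrl.job_done(): hands the job in, once; it reports no verdict.
The state is a dict: "t": time; "joint_positions": joint angles; "dq": joint speeds; "joint_efforts": joint torques, N m; "ee_pos": TCP position; "tool_rot": TCP orientation; "force": force on the tool from outside, world axes, zero at the start; "ft_torque": the same for the moment, N m; "finger_gap": finger opening in m.
Only numpy, scipy, OpenCV 4.12 (cv2) and the standard library are available. Lean on these libraries where they do the work, as an engineer would, in place of code of your own. Each camera call takes 0.05 s, during which the arm holds its last target. There are 200 camera calls.

### The job

Fit the black phone rest to the aluminium rail on the shelf: slide it onto the dovetail from the rail's open end and on until it is fully home against the end stop, easing it along without forcing it. Then turn its clamp knob clockwise until the clamp grips firmly, by feel and without wrenching it (how far the knob has to turn differs each time), and let go. Do not disturb the other things on the shelf.

Things in the scene. Friction and masses are not known exactly. Their poses are not given: they have to be found in the camera images.
- rest_grip (a point): Centre of the phone rest's upright grip fin, the place to hold it (12 mm thick along y, 24 mm along x, reaching 18 mm above and below this point). Axes of the rest: z up, y = the way it must travel along the rail (leading end +y), x = away from the rail's upright; all line up with the rail's axes when fitted. The rest's underside is 76 mm below, its centre of mass within 8 mm in x and y.
- phone_rest: Loose black plastic phone rest, 0.2 to 0.4 kg, upright on the shelf; origin under it, 76 mm below rest_grip, same axes. Block x -43 to 14, y -55 to 55, z 0 to 58 mm, with the grip fin on top (z 58 to 94), a thin phone ledge with a lip at its foot to x 36, and the knob at x -37, y 0 to z 116. A dovetail slot runs through the block along y, open to -x, middle at z 34.
- rest_slot (a point): Middle of the slot's mouth at the rest's leading (+y) end: x -38.5, y +55, z -42 mm from rest_grip. Fully fitted, it lies at stop_face, within the play (about 1 mm up or down and sideways). The mouth is bevelled about 2 mm wider over its first 6 mm.
- rail: Aluminium bracket fixed to the shelf; origin under its 8 mm base plate (x -50 to 24, y -65 to 79 mm). x = the way the dovetail looks, y = along it from the open end to the stop, z up. An upright (x -12 to 0, y -50 to 65, to z 66) carries on its +x face the dovetail: y -65 to 65, middle at z 45, 16 mm high at the upright, 30 mm high at its front (x 12).
- rail_mouth (a point): Middle of the dovetail's open end: rail frame x 6, y -65, z 45 mm. Its first 7 mm taper (3 mm smaller at the top and bottom, 2 mm at the front). In front of it along -y the way is clear.
- rail_stop: The end stop, a 12 mm thick fixed block at the rail's closed end (rail frame x -12 to 30, y 65 to 77, up to z 66 mm). Its origin is that of rail.
- stop_face (a point): Point on the stop's face that the rest's leading end must meet: rail frame x 6, y 65, z 45 mm.
- knob_grip (a point): Centre of the round clamp knob (30 mm diameter, 20 mm high, ribbed black plastic, upright axis, on a 36 mm stem). On the rest it is at x -37, y 0, z +30 mm from rest_grip; its underside is 2 mm higher than the fin's top, so fingers can turn over the fin and the rail's upright.
- clamp_knob (a joint): Turn of the knob, rad: 0 slack, grows clockwise from above, starts at 0 to 0.2, ends at 2.6. Stays where left; moves the clamp 8 mm per rad. With the rest on the rail the clamp bites somewhere from 0.4 to 1.4 rad, by its pad's wear; from there its force grows by about 70 N per rad. Firm: 15 to 30 N; more than 55 N is wrenching it.
- clamp_screw: Clamp screw inside the rest under the knob, with the pad that it pulls up against the dovetail's lower flank, drawing the rest down and to the upright. Held still, the knob pushes back on the hand with about 0.07 N m for each 10 N of clamp force (turning adds up to 0.2 N m of friction). Hidden from view.
- bottle: Blue glass bottle with screw lid, 68 mm diameter, 210 mm high; origin under its middle. Leave alone.
- coasters: Stack of round cork coasters, 94 mm diameter, 22 mm high. Leave alone.
There are look-alikes about, which are no part of the job. Leave any red or yellow look-alike of the phone_rest alone.

How it is judged:
On the way, in this order (a step that is already met when the one before it is completed fails the run):
1. The phone rest is threaded on the dovetail: its leading end is at least 25 mm past the rail's open end, in line, with the clamp still slack (x of rest_slot in the frame of rail between 0.003 and 0.01 m and z of rest_slot in the frame of rail between 0.0425 and 0.0475 m and angle between the y axis of phone_rest and the y axis of rail, either way round below 0.06 rad and angle between the z axis of phone_rest and the z axis of rail, either way round below 0.06 rad and y of rest_slot in the frame of rail above -0.04 m and contact force between clamp_screw and rail below 3 N), for 0.1 s.
2. The phone rest is home: its leading end is within 1.5 mm of the stop, with the clamp still slack (x of rest_slot in the frame of rail between 0.003 and 0.01 m and z of rest_slot in the frame of rail between 0.0425 and 0.0475 m and angle between the y axis of phone_rest and the y axis of rail, either way round below 0.06 rad and angle between the z axis of phone_rest and the z axis of rail, either way round below 0.06 rad and y of rest_slot in the frame of rail above 0.0635 m and contact force between clamp_screw and rail below 3 N), for 0.2 s.
At the end, for the whole second after the job is handed in: The phone rest sits on the dovetail in line with the rail (within 0.06 rad and the dovetail's play), its leading end within 1.5 mm of the stop, and its clamp pad presses on the rail with more than 10 N; it is released and at rest (x of rest_slot in the frame of rail between 0.003 and 0.01 m and z of rest_slot in the frame of rail between 0.0425 and 0.0475 m and angle between the y axis of phone_rest and the y axis of rail, either way round below 0.06 rad and angle between the z axis of phone_rest and the z axis of rail, either way round below 0.06 rad and y of rest_slot in the frame of rail above 0.0635 m and contact force between clamp_screw and rail above 10 N and linear speed of phone_rest below 0.01 m/s and velocity of joint clamp_knob below 0.05 rad/s); the robot touches nothing.
It fails at once if The clamp is wrenched: the pad presses on the rail with more than 55 N (contact force between clamp_screw and rail above 55 N).
It fails at once if The phone rest is forced against the end stop with more than 25 N (contact force between phone_rest and rail_stop above 25 N).
It fails at once if The phone rest is forced on the rail: before the clamp bites it presses on the rail with more than 35 N (contact force between clamp_screw and rail below 3 N and contact force between phone_rest and rail above 35 N).
It fails at once if A bystander (router, stand, remote, stapler, bottle, picture frame, mug, coasters, notebook) is moved by more than 20 mm (distance of any of router, tier_stand, remote, stapler, bottle, picture_frame, mug, coasters, notebook from where it was at the start of the episode above 0.02 m).
It also fails if it takes over 72 s, if anything falls off the work surface, if the arm or the gripper's body presses on something with over 40 N, if the wrist force passes 120 N, or if a joint passes its speed limit or range.

## Working session

There is one attempt and no reset: what is moved stays moved. The work goes in short steps, Python scripts to look and compute and a tool call to move; the robot and the scene stay as the last step left them, time stands still between calls to the robot, and variables do not carry over. Pictures are saved under pics/ and viewed, about 8 in all and at most 12, crops included, and the job is handed in when it is done.

Besides the shell and the picture viewer there is one more tool, called after "Call:" by a JSON object that holds its "method" and its "body". servo_tool: Moves the arm, as the interface text tells. Its arguments: {"type":"object","properties":{"targets":{"type":"array","items":{"type":"array"}},"force":{"type":"number"}},"required":["targets"]}

```bash
mkdir -p pics; cat > h.py <<'E'
import numpy as np,cv2
from station import ctrl
def grab(n):
    f=ctrl.grab_frame(n); return f
def save(f,p): cv2.imwrite(p,f["color"][:,:,::-1])
def cloud(f):
    d=f["depth"];h,w=d.shape;K=np.array(f["K"]);R=cv2.Rodrigues(np.array(f["rvec"]))[0]
    u,v=np.meshgrid(np.arange(w),np.arange(h))
    P=np.stack([(u-K[0,2])/K[0,0]*d,(v-K[1,2])/K[1,1]*d,d],-1)
    return (P-np.array(f["tvec"]).ravel())@R
E
python3 - <<'E'
from h import *
a=grab("scene");b=grab("side")
im=np.vstack([a["color"],b["color"]])[:,:,::-1]
cv2.imwrite("pics/a.png",cv2.resize(np.ascontiguousarray(np.hstack([a["color"],b["color"]])[:,:,::-1]),(800,300)))
np.savez("f0.npz",a=a["color"],b=b["color"],pa=cloud(a),pb=cloud(b),da=a["depth"],db=b["depth"])
save(a,"pics/scene.png");save(b,"pics/side.png")
for f in(a,b): 
  R=cv2.Rodrigues(np.array(f["rvec"]))[0];print(-R.T@np.array(f["tvec"]).ravel(),R[2],f["K"])
s=ctrl.read_state();print(s)
E
```

```text
[ 1.10213816 -0.52086164  0.64628007] [-0.60025571  0.49429546 -0.62878063] [[360.04686512   0.         255.6297453 ]
 [  0.         360.04686512 193.78449206]
 [  0.           0.           1.        ]]
[0.25796011 0.58657176 0.57297151] [ 0.35323522 -0.74326861 -0.56813436] [[367.08886052   0.         251.46684233]
 [  0.         367.08886052 192.52932176]
 [  0.           0.           1.        ]]
{'t': 0.1, 'joint_positions': array([-1.21020708e-01,  2.76510480e-01,  1.50593661e+00, -6.63279436e-06,
        1.36071043e+00, -1.21045690e-01]), 'dq': array([ 0.00099826, -0.00029545, -0.00414821,  0.00062891, -0.00046428,
       -0.00019612]), 'joint_efforts': array([ 2.09665013e-03, -4.05456018e+01, -2.37780511e+01,  7.03444169e-02,
        2.99401337e-02, -2.48708608e-05]), 'ee_pos': array([5.74545530e-01, 3.55347491e-05, 2.21731219e-01]), 'tool_rot': array([ 7.07097241e-01,  7.07115888e-01, -4.84971465e-04, -6.14019150e-04]), 'force': array([ 0.01819419, -0.16711006,  0.35426763]), 'ft_torque': array([-0.00933195,  0.02320336,  0.02348326]), 'finger_gap': 0.09418342676418463}
```

View pics/scene.png

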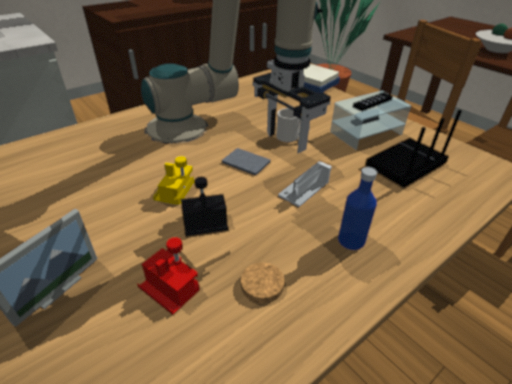

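View pics/side.png

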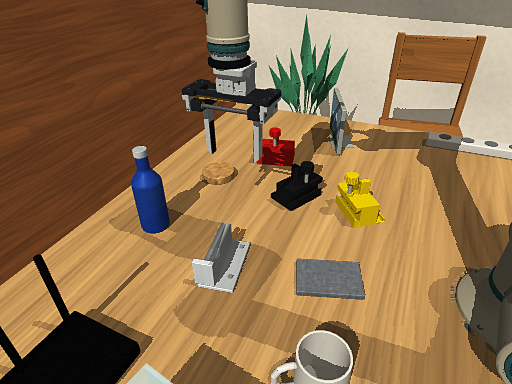

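The scene view shows the black rest at (205,212), the rail at (305,185), with the yellow and red look-alikes nearby. The side view shows the rest at (298,185) and the rail at (222,258). Next I'll measure both with depth.

```bash
python3 - <<'E'
from h import *
d=np.load("f0.npz")
pts=[];col=[]
for k in "ab":
    p=d["p"+k].reshape(-1,3);c=d[k].reshape(-1,3);m=d["d"+k].ravel()>0
    pts.append(p[m]);col.append(c[m])
# top view of black & rail areas: x 0.3..0.8,y -0.35..0.15 at 1.0mm/px
S=np.zeros((600,800,3),np.uint8)
for P,C,off in zip(pts,col,(0,400)):
    m=(P[:,2]>.006)&(P[:,2]<.15)
    P,C=P[m],C[m];o=np.argsort(P[:,2]);P,C=P[o],C[o]
    u=((.15-P[:,1])/.5*400).astype(int);v=((.8-P[:,0])/.5*400).astype(int)
    ok=(u>=0)&(u<400)&(v>=0)&(v<600)
    for x,y,c in zip(u[ok],v[ok],C[ok]): cv2.circle(S,(off+x,y),1,c[::-1].tolist(),-1)
cv2.imwrite("pics/top.png",S)
for i,(P,C) in enumerate(zip(pts,col)):
    c=C.astype(int);blk=(c.max(1)<60)&(P[:,2]>.01)&(P[:,2]<.14)
    blk&=(P[:,0]>.4)&(P[:,0]<.8)&(abs(P[:,1])<.35)
    Q=P[blk];
    for lo,hi in((.01,.05),(.05,.065),(.065,.092),(.1,.112),(.112,.125)):
        q=Q[(Q[:,2]>lo)&(Q[:,2]<hi)];print(i,lo,len(q),q.mean(0) if len(q) else '',np.percentile(q,[3,97],axis=0).round(3).tolist() if len(q) else '')
E
```

```text
0 0.01 969 [ 0.57553728 -0.00308713  0.02633858] [[0.491, -0.244, 0.011], [0.733, 0.347, 0.048]]
0 0.05 606 [ 0.49543519 -0.18949326  0.05782151] [[0.456, -0.237, 0.051], [0.531, -0.141, 0.061]]
0 0.065 46 [ 0.50911554 -0.19684668  0.0791746 ] [[0.491, -0.202, 0.066], [0.514, -0.191, 0.09]]
0 0.1 41 [ 0.47826195 -0.18149231  0.10634513] [[0.467, -0.191, 0.1], [0.484, -0.168, 0.111]]
0 0.112 61 [ 0.47323094 -0.17917838  0.11576181] [[0.462, -0.19, 0.112], [0.483, -0.168, 0.118]]
1 0.01 894 [0.55383067 0.01906791 0.02886371] [[0.446, -0.219, 0.012], [0.739, 0.349, 0.048]]
1 0.05 545 [ 0.49167444 -0.16988513  0.05813623] [[0.445, -0.227, 0.051], [0.535, -0.128, 0.063]]
1 0.065 114 [ 0.52898385 -0.16828862  0.07808553] [[0.463, -0.33, 0.065], [0.742, 0.046, 0.091]]
1 0.1 59 [ 0.49305406 -0.14535731  0.10597616] [[0.452, -0.176, 0.101], [0.742, 0.045, 0.112]]
1 0.112 87 [ 0.47960623 -0.16421055  0.11621246] [[0.454, -0.19, 0.112], [0.74, 0.043, 0.118]]
```

View pics/top.png

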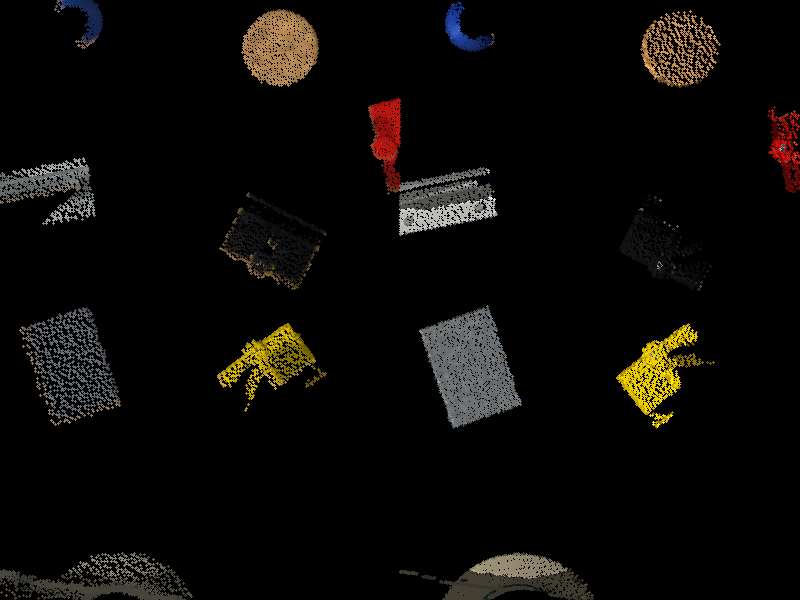

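```bash
cat > meas.py <<'E'
from h import *
d=np.load("f0.npz")
for k in "ab":
    P=d["p"+k].reshape(-1,3);C=d[k].reshape(-1,3).astype(int)
    print("CAM",k)
    blk=(C.max(1)<70)&(abs(P[:,0]-.5)<.09)&(abs(P[:,1]+.185)<.09)
    Q=P[blk]
    def rect(n,q):
        r=cv2.minAreaRect((q[:,:2]*1000).astype(np.float32));print(n,len(q),np.round(r[0],1),np.round(r[1],1),round(r[2],1),'z',np.percentile(q[:,2],[5,50,95]).round(4))
    rect('blocktop',Q[(Q[:,2]>.053)&(Q[:,2]<.063)])
    for n,lo,hi in(('fintop',.09,.097),('fin',.066,.097),('knobtop',.112,.12)):
        q=Q[(Q[:,2]>lo)&(Q[:,2]<hi)]
        if len(q)>3: rect(n,q)
    R=P[(abs(P[:,0]-.57)<.09)&(P[:,1]>.0)&(P[:,1]<.22)&(d["d"+k].ravel()>0)]
    for n,lo,hi in(('plate',.005,.011),('dove z~60',.0565,.0625),('top66',.063,.069)):
        q=R[(R[:,2]>lo)&(R[:,2]<hi)]
        if len(q)>3: rect(n,q)
S=np.zeros((600,800,3),np.uint8)
for k,off in(("a",0),("b",400)):
    P=d["p"+k].reshape(-1,3);C=d[k].reshape(-1,3)
    m=(P[:,2]>.005)&(P[:,2]<.075)&(abs(P[:,0]-.57)<.1)&(P[:,1]>.0)&(P[:,1]<.22)
    P,C=P[m],C[m]
    for p,c in zip(P,C):
        h=int(np.clip(p[2]/.07*170,0,179));col=cv2.cvtColor(np.uint8([[[h,255,255]]]),cv2.COLOR_HSV2BGR)[0,0].tolist()
        u=int(off+(.22-p[1])/.22*400);cv2.circle(S,(u,int((.68-p[0])/.22*400)),2,col,-1)
S=S[:400]
cv2.imwrite("pics/rail.png",S)
E
python3 meas.py
```

```text
CAM a
blocktop 577 [ 490.6 -187.1] [104.9  57. ] 62.9 z [0.0557 0.0583 0.0601]
fintop 30 [ 502.5 -193.6] [10.7 22.6] 69.5 z [0.0904 0.094  0.0957]
fin 72 [ 491.5 -189.4] [11.9 47.9] 68.4 z [0.0689 0.0869 0.0951]
knobtop 65 [ 472.1 -178.8] [24.8 23.8] 87.8 z [0.113  0.116  0.1176]
plate 445 [554.  104.2] [ 77.8 139.7] 8.9 z [0.0059 0.0082 0.0105]
dove z~60 126 [571.1 111.5] [ 31.2 138.9] 2.4 z [0.0566 0.0588 0.0615]
top66 174 [559.3 118.2] [128.6  39.6] 86.2 z [0.0636 0.0659 0.068 ]
CAM b
blocktop 469 [ 485.3 -186.1] [115.2  59.7] 58.2 z [0.0549 0.0589 0.0608]
fintop 36 [ 500.4 -193.4] [12.5 22.3] 73.2 z [0.0904 0.0938 0.0964]
fin 117 [ 486.8 -187.4] [14.6 53.8] 67.4 z [0.068  0.0832 0.0955]
knobtop 83 [ 467.8 -176.3] [28.6 29.8] 30.2 z [0.1125 0.1167 0.118 ]
plate 952 [551.6 106.1] [ 72.4 145.8] 10.8 z [0.0069 0.0089 0.0106]
dove z~60 257 [565.1 111.1] [ 40.  140.8] 3.8 z [0.057  0.0592 0.0616]
top66 374 [571.8 117.3] [ 41.2 129.2] 10.3 z [0.0642 0.0669 0.0683]
```

View pics/rail.png

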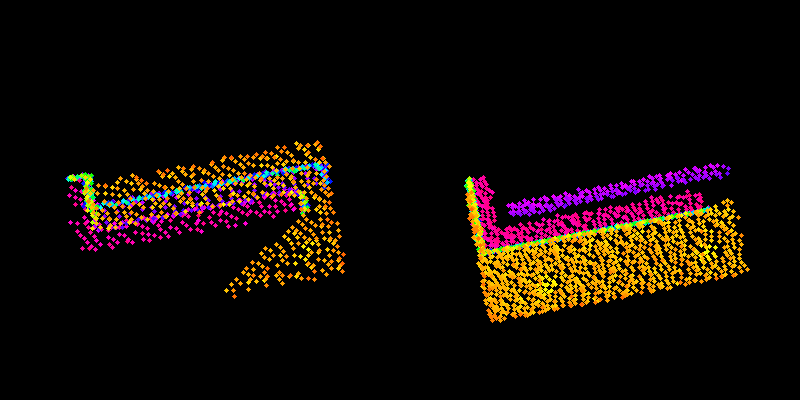

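Call:
{"method": "servo_tool", "body": {"targets": [[[-0.009, -0.024, -0.006], [0, 0, 0.135], 0.06], [[-0.009, -0.024, -0.006], [0, 0, 0.135], 0.06], [[-0.009, -0.024, -0.006], [0, 0, 0.135], 0.06], [[-0.009, -0.024, -0.006], [0, 0, 0.135], 0.06], [[-0.009, -0.024, -0.006], [0, 0, 0.135], 0.06], [[-0.009, -0.024, -0.006], [0, 0, 0.135], 0.06], [[-0.009, -0.024, -0.006], [0, 0, 0.135], 0.06], [[-0.011, -0.026, -0.006], [0, 0, 0.135], 0.06]], "force": 25}}

```text
t: 0.9
ee_pos: [0.5005, -0.1947, 0.1739]
tool_rot: [0.24, 0.971, 0.0, -0.0]
force: [0.4, -0.1, -0.1]
finger_gap: 0.0598
```

```bash
python3 - <<'E'
from h import *
f=grab("wrist");save(f,"pics/w1.png")
np.savez("w1.npz",**{k:f[k] for k in("color","depth","K","rvec","tvec")})
s=ctrl.read_state();print(s["ee_pos"],s["tool_rot"],s["joint_positions"],f["K"])
R=cv2.Rodrigues(np.array(f["rvec"]))[0];t=np.array(f["tvec"]).ravel()
print(-R.T@t,R[2])
E
```

```text
[ 0.49831306 -0.19833851  0.17283287] [ 0.23859071  0.97111716 -0.00177606 -0.00166936] [-0.50553992  0.25294091  1.665636   -0.00457185  1.22531254 -1.5929528 ] [[297.31863964   0.         257.26727831]
 [  0.         297.31863964 187.63673669]
 [  0.           0.           1.        ]]
[ 0.43148622 -0.15560384  0.33584751] [ 0.23882392 -0.12646059 -0.96279325]
```

View pics/w1.png

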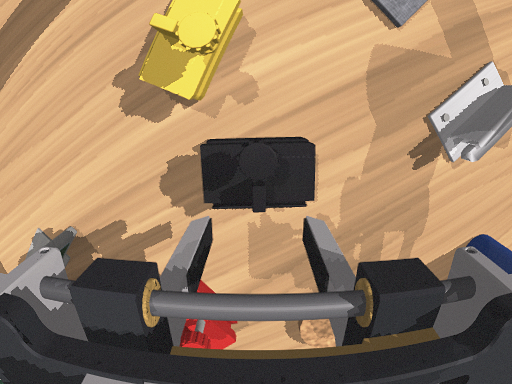

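```bash
cat >> h.py <<'E'
def wcloud(f):
    d=f["depth"];h,w=d.shape;K=np.array(f["K"]);R=cv2.Rodrigues(np.array(f["rvec"]))[0]
    u,v=np.meshgrid(np.arange(w),np.arange(h))
    x=(u-K[0,2])/K[0,0];y=(v-K[1,2])/K[1,1];r=np.hypot(x,y)+1e-9;s=np.tan(np.minimum(r,1.4))/r
    P=np.stack([x*s*d,y*s*d,d],-1)
    return (P-np.array(f["tvec"]).ravel())@R
def rect(n,q):
    r=cv2.minAreaRect((q[:,:2]*1000).astype(np.float32));print(n,len(q),np.round(r[0],1),np.round(r[1],1),round(r[2],1),'z',np.percentile(q[:,2],[5,50,95]).round(4))
E
python3 - <<'E'
from h import *
f=np.load("w1.npz");P=wcloud(f).reshape(-1,3);C=f["color"].reshape(-1,3).astype(int)
v,u=np.mgrid[0:384,0:512];roi=((u>190)&(u<325)&(v>125)&(v<218)).ravel()&(C.max(1)<75)&(P[:,2]>.02)
Q=P[roi]
for n,lo,hi in(('top',.053,.063),('fin',.068,.09),('fintop',.09,.098),('knob',.112,.12)):
    q=Q[(Q[:,2]>lo)&(Q[:,2]<hi)]
    if len(q)>3:rect(n,q)
E
```

```text
top 4961 [ 488.2 -184.8] [109.5  58.1] 63.7 z [0.0566 0.0577 0.0588]
fin 58 [ 490.9 -185.9] [11.8  1.6] 62.6 z [0.0741 0.0827 0.0888]
fintop 373 [ 485.5 -179.2] [16. 62.] 56.1 z [0.0922 0.0936 0.0948]
knob 1292 [ 468.3 -174.8] [32.3 31.7] 66.0 z [0.1139 0.1155 0.1167]
```

Call:
{"method": "servo_tool", "body": {"targets": [[[0.0, 0.001, -0.012], [0, 0, 0.022], 0.06], [[0.0, 0.001, -0.016], [0, 0, 0], 0.06], [[0, 0, -0.016], [0, 0, 0], 0.06], [[0, 0, -0.015], [0, 0, 0], 0.06], [[0, 0, -0.012], [0, 0, 0], 0.06], [[0, 0, -0.009], [0, 0, 0], 0.06], [[0, 0, 0], [0, 0, 0], 0.06], [[0, 0, 0], [0, 0, 0], 0.06]]}}

```text
t: 1.75
ee_pos: [0.5013, -0.1918, 0.0946]
tool_rot: [0.232, 0.973, 0.0, 0.0]
force: [0.1, 0.3, 0.1]
finger_gap: 0.0597
```

Call:
{"method": "servo_tool", "body": {"targets": [[[0, 0.0005, -0.008], [0, 0, 0.008], 0.06], [[0, 0, -0.007], [0, 0, 0], 0.06], [[0, 0, 0], [0, 0, 0], 0.03], [[0, 0, 0], [0, 0, 0], 0.018], [[0, 0, 0], [0, 0, 0], 0.005], [[0, 0, 0], [0, 0, 0], 0.0], [[0, 0, 0], [0, 0, 0], 0.0], [[0, 0, 0], [0, 0, 0], 0.0]]}}

```text
t: 2.55
ee_pos: [0.5011, -0.1917, 0.0796]
tool_rot: [0.228, 0.974, -0.0, 0.0]
force: [-1.9, -4.7, 0.9]
finger_gap: 0.0157
```

Call:
{"method": "servo_tool", "body": {"targets": [[[0, 0, 0], [0, 0, 0], 0.0], [[0, 0, 0], [0, 0, 0], 0.0], [[0, 0, 0], [0, 0, 0], 0.0], [[0, 0, 0.01], [0, 0, 0], 0.0], [[0, 0, 0.01], [0, 0, 0], 0.0], [[0, 0, 0.01], [0, 0, 0], 0.0], [[0, 0, 0.0], [0, 0, 0], 0.0], [[0, 0, 0], [0, 0, 0], 0.0]]}}

```text
t: 3.35
ee_pos: [0.5012, -0.1914, 0.1099]
tool_rot: [0.228, 0.974, 0.0, 0.0]
force: [0.4, 0.3, -4.6]
finger_gap: 0.0116
```

Call:
{"method": "servo_tool", "body": {"targets": [[[0.017, 0.019, 0], [0, 0, 0.08], 0.0], [[0.017, 0.019, 0], [0, 0, 0.08], 0.0], [[0.017, 0.019, 0], [0, 0, 0.08], 0.0], [[0.017, 0.019, 0], [0, 0, 0.08], 0.0], [[0.017, 0.019, 0], [0, 0, 0.08], 0.0], [[0.017, 0.019, 0], [0, 0, 0.08], 0.0], [[0.017, 0.019, 0], [0, 0, 0.08], 0.0], [[0.017, 0.019, 0], [0, 0, 0.08], 0.0]]}}

```text
t: 4.15
ee_pos: [0.6371, -0.0385, 0.1086]
tool_rot: [-0.091, 0.996, 0.0, -0.001]
force: [0.3, 0.0, -4.4]
finger_gap: 0.0118
```

Call:
{"method": "servo_tool", "body": {"targets": [[[0, 0, -0.004], [0, 0, 0], 0.0], [[0, 0, -0.005], [0, 0, 0], 0.0], [[0, 0, -0.005], [0, 0, 0], 0.0], [[0, 0, -0.005], [0, 0, 0], 0.0], [[0, 0, 0], [0, 0, 0], 0.0], [[0, 0, 0], [0, 0, 0], 0.0], [[0, 0, 0], [0, 0, 0], 0.0], [[0, 0, 0], [0, 0, 0], 0.0]]}}

```text
t: 4.95
ee_pos: [0.6372, -0.0397, 0.0909]
tool_rot: [-0.089, 0.996, -0.0, 0.0]
force: [-0.2, 0.5, -4.3]
finger_gap: 0.012
```

```bash
python3 - <<'E'
from h import *
w=grab("wrist");b=grab("side");a=grab("scene")
s=ctrl.read_state();print(s["ee_pos"],s["tool_rot"],s["force"],s["ft_torque"],s["finger_gap"])
T=s["ee_pos"]
cv2.imwrite("pics/stage.png",np.vstack([np.hstack([w["color"][:,:,::-1]]*1),])[:384])
cv2.imwrite("pics/stage_b.png",b["color"][:,:,::-1])
np.savez("f1.npz",w=w["color"],b=b["color"],a=a["color"],pw=wcloud(w),pb=cloud(b),pa=cloud(a))
d=np.load("f1.npz")
for k in "wba":
    print("CAM",k)
    P=d["p"+k].reshape(-1,3);C=d[k].reshape(-1,3).astype(int)
    R=P[(abs(P[:,0]-.57)<.09)&(P[:,1]>.03)&(P[:,1]<.22)&(C.min(1)>75)&(C.max(1)-C.min(1)<30)]
    for n,lo,hi in(('plate',.005,.011),('dove',.0565,.0625),('top66',.063,.069)):
        q=R[(R[:,2]>lo)&(R[:,2]<hi)]
        if len(q)>5: rect(n,q)
    Q=P[(C.max(1)<75)&(np.hypot(P[:,0]-T[0],P[:,1]-T[1])<.085)]
    for n,lo,hi in(('blocktop',.0655,.0725),('knobtop',.125,.1305)):
        q=Q[(Q[:,2]>lo)&(Q[:,2]<hi)]
        if len(q)>5: rect(n,q)
E
```

```text
[ 0.63714224 -0.03952979  0.09074698] [-8.94586422e-02  9.95990515e-01 -1.76634385e-06  2.14568968e-04] [ 0.31322447 -0.4792673  -5.24230341] [ 0.13989311 -0.08387961 -0.01626688] 0.012018804760647251
CAM w
plate 5824 [555.2 108.8] [ 79.1 144.5] 10.7 z [0.0063 0.0075 0.0089]
dove 1146 [566.  107.4] [ 41.7 132.2] 3.1 z [0.0567 0.0582 0.0612]
top66 1882 [560.1 118. ] [130.1  38.6] 86.0 z [0.0641 0.0655 0.0666]
blocktop 8283 [622.9 -40.3] [ 60.3 110. ] 10.3 z [0.0677 0.0687 0.0698]
knobtop 3385 [615.5 -41. ] [60.2 31.6] 12.3 z [0.1254 0.1265 0.1276]
CAM b
plate 890 [551.2 106.5] [ 70.9 145. ] 11.2 z [0.0069 0.009  0.0105]
dove 217 [573.6 110. ] [ 41.  142.2] 10.8 z [0.0569 0.0592 0.0618]
top66 337 [572.4 118.1] [ 41.4 127.3] 11.1 z [0.0646 0.0668 0.0683]
blocktop 486 [623.2 -43.1] [ 59.2 114.9] 9.5 z [0.0673 0.07   0.0716]
knobtop 92 [614.2 -40.6] [55.3 36. ] 5.9 z [0.1261 0.1276 0.1299]
CAM a
plate 205 [574.5 124. ] [ 26.9 100.8] 9.8 z [0.0065 0.0085 0.0103]
dove 119 [571.2 111.9] [ 28.4 137.4] 3.2 z [0.0567 0.0586 0.0614]
top66 89 [560.9 121.7] [120.4  36.8] 85.8 z [0.0633 0.0658 0.0678]
blocktop 451 [624.4 -41.4] [ 58.3 111. ] 10.3 z [0.0672 0.0693 0.071 ]
knobtop 8 [643.6 -38.2] [ 6.6 21.4] 11.9 z [0.1257 0.128  0.1299]
```

View pics/stage.png

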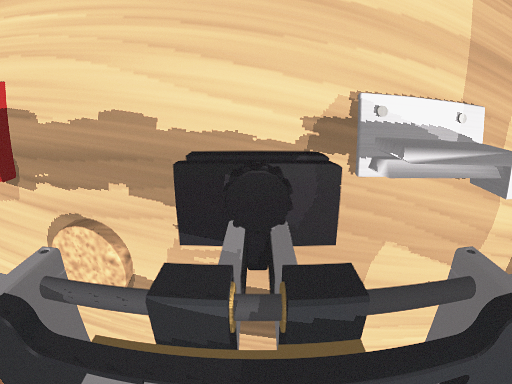

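View pics/stage_b.png

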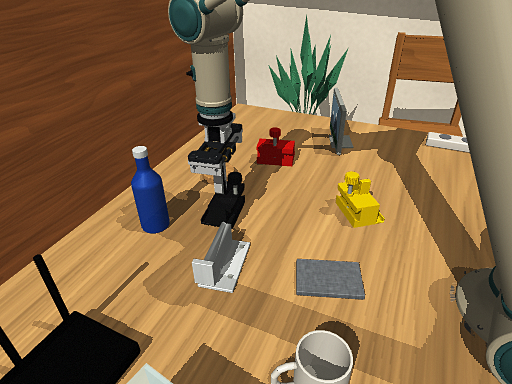

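```bash
cat > rel.py <<'E'
from h import *
d=np.load("f1.npz");s=np.deg2rad(10.5);O=np.array([566.8,100.6])
M=np.array([[np.cos(s),np.sin(s)],[-np.sin(s),np.cos(s)]])
for k in "wba":
    P=d["p"+k].reshape(-1,3)*1000;C=d[k].reshape(-1,3).astype(int)
    X=np.c_[(P[:,:2]-O)@M.T,P[:,2]]
    g=(C.min(1)>60)&(C.max(1)-C.min(1)<35)
    def edge(n,m,ax,bins,pc):
        xs=[];ys=[]
        for lo in bins:
            q=X[m&(X[:,1-ax]>=lo)&(X[:,1-ax]<lo+10)]
            if len(q)>5: ys.append(lo+5);xs.append(np.percentile(q[:,ax],pc))
        if len(xs)>2:
            p=np.polyfit(ys,xs,1);print(k,n,'slope deg %.2f'%np.rad2deg(np.arctan(p[0])),'mid %.2f'%np.mean(xs),'sd %.2f'%np.std(xs-np.polyval(p,ys)),len(xs))
    z=X[:,2];box=(abs(X[:,0])<70)
    yb=range(-40,50,10)
    edge('upright back(-12)',g&box&(abs(z-66)<2.5),0,yb,3)
    edge('upright front(0)',g&box&(abs(z-66)<2.5)&(X[:,0]<15),0,yb,97)
    edge('dove front(12)',g&box&(abs(z-59)<3)&(X[:,0]<30),0,yb,97)
    edge('plate back(-50)',g&box&(abs(z-8)<3),0,yb,2)
    edge('plate open end(-65)',g&(abs(z-8)<3)&(X[:,1]<0)&(X[:,1]>-110),1,range(-45,-15,10),2)
    bl=(C.max(1)<75)&(abs(X[:,0]-30)<70)&(abs(X[:,1]+150)<80)&(abs(z-69)<3)
    yb=list(range(-200,-170,10))+list(range(-130,-105,10))
    edge('block back(1.5)',bl,0,yb,1.5);edge('block front(58.5)',bl,0,yb,98.5)
    edge('block lead(-95)',bl,1,range(10,50,10),99)
    edge('block trail(-205)',bl,1,range(10,50,10),1)
E
python3 rel.py
```

```text
w upright back(-12) slope deg -0.51 mid -10.99 sd 0.07 9
w upright front(0) slope deg -0.51 mid 0.47 sd 0.22 9
w dove front(12) slope deg -0.21 mid 12.52 sd 0.13 9
w plate back(-50) slope deg -0.48 mid -48.20 sd 0.14 9
w plate open end(-65) slope deg 0.02 mid -61.09 sd 0.00 3
w block back(1.5) slope deg 0.27 mid 2.17 sd 0.23 6
w block front(58.5) slope deg 0.27 mid 57.76 sd 0.23 6
w block lead(-95) slope deg 0.24 mid -94.77 sd 0.09 4
w block trail(-205) slope deg 0.52 mid -202.68 sd 0.04 4
b upright back(-12) slope deg -0.21 mid -11.96 sd 0.18 9
b upright front(0) slope deg -0.59 mid -0.29 sd 0.42 9
b dove front(12) slope deg -0.54 mid 11.46 sd 0.53 9
b plate back(-50) slope deg -0.51 mid -49.22 sd 0.27 9
b plate open end(-65) slope deg -1.75 mid -61.44 sd 1.15 3
b block back(1.5) slope deg 0.07 mid 1.36 sd 0.17 6
b block front(58.5) slope deg 13.85 mid 48.57 sd 2.82 6
b block lead(-95) slope deg -1.90 mid -95.79 sd 0.36 4
b block trail(-205) slope deg -11.89 mid -196.14 sd 4.30 4
a upright back(-12) slope deg -2.75 mid -9.10 sd 2.40 4
a upright front(0) slope deg -0.84 mid -0.58 sd 0.30 4
a dove front(12) slope deg -0.28 mid 12.37 sd 0.54 9
a plate back(-50) slope deg -0.02 mid 0.48 sd 0.47 8
a block back(1.5) slope deg 18.39 mid 16.46 sd 11.37 6
a block front(58.5) slope deg 0.46 mid 58.83 sd 0.35 6
a block lead(-95) slope deg 62.42 mid -121.66 sd 13.81 4
a block trail(-205) slope deg 1.47 mid -204.75 sd 0.05 4
```

Call:
{"method": "servo_tool", "body": {"targets": [[[0.0017, 0.0003, -0.0003], [0, 0, 0.012], 0.0], [[-0.001, 0.005, 0], [0, 0, 0], 0.0], [[-0.001, 0.005, 0], [0, 0, 0], 0.0], [[-0.001, 0.005, 0], [0, 0, 0], 0.0], [[-0.001, 0.005, 0], [0, 0, 0], 0.0], [[-0.001, 0.005, 0], [0, 0, 0], 0.0], [[0, 0, 0], [0, 0, 0], 0.0], [[0, 0, 0], [0, 0, 0], 0.0]]}}

```text
t: 5.9
ee_pos: [0.6338, -0.0141, 0.0903]
tool_rot: [-0.096, 0.995, -0.0, 0.0]
force: [-0.4, -0.7, -4.5]
finger_gap: 0.0122
```

Call:
{"method": "servo_tool", "body": {"targets": [[[-0.0004, 0.002, 0], [0, 0, 0], 0.0], [[-0.0004, 0.002, 0], [0, 0, 0], 0.0], [[-0.0004, 0.002, 0], [0, 0, 0], 0.0], [[-0.0004, 0.002, 0], [0, 0, 0], 0.0], [[-0.0004, 0.002, 0], [0, 0, 0], 0.0], [[-0.0004, 0.002, 0], [0, 0, 0], 0.0], [[0, 0, 0], [0, 0, 0], 0.0], [[0, 0, 0], [0, 0, 0], 0.0]]}}

```text
t: 6.7
ee_pos: [0.6314, -0.0022, 0.0902]
tool_rot: [-0.096, 0.995, -0.0, 0.0]
force: [0.2, -0.4, -3.5]
finger_gap: 0.0117
```

Call:
{"method": "servo_tool", "body": {"targets": [[[-0.0004, 0.002, 0], [0, 0, 0], 0.0], [[-0.0004, 0.002, 0], [0, 0, 0], 0.0], [[-0.0004, 0.002, 0], [0, 0, 0], 0.0], [[-0.0004, 0.002, 0], [0, 0, 0], 0.0], [[-0.0004, 0.002, 0], [0, 0, 0], 0.0], [[0, 0, 0], [0, 0, 0], 0.0], [[0, 0, 0], [0, 0, 0], 0.0], [[0, 0, 0], [0, 0, 0], 0.0]]}}

```text
t: 7.5
ee_pos: [0.629, 0.0081, 0.0902]
tool_rot: [-0.095, 0.995, 0.0, -0.0]
force: [-1.5, 0.7, -1.9]
finger_gap: 0.0118
```

Call:
{"method": "servo_tool", "body": {"targets": [[[-0.0003, 0, 0.0005], [0, 0, 0], 0.0], [[-0.0004, 0.002, 0], [0, 0, 0], 0.0], [[-0.0004, 0.002, 0], [0, 0, 0], 0.0], [[-0.0004, 0.002, 0], [0, 0, 0], 0.0], [[-0.0004, 0.002, 0], [0, 0, 0], 0.0], [[-0.0004, 0.002, 0], [0, 0, 0], 0.0], [[0, 0, 0], [0, 0, 0], 0.0], [[0, 0, 0], [0, 0, 0], 0.0]]}}

```text
t: 8.3
ee_pos: [0.6271, 0.0179, 0.0907]
tool_rot: [-0.096, 0.995, -0.0, 0.0]
force: [-0.2, -0.2, -4.3]
finger_gap: 0.0118
```

Call:
{"method": "servo_tool", "body": {"targets": [[[-0.0006, 0.003, 0], [0, 0, 0], 0.0], [[-0.0006, 0.003, 0], [0, 0, 0], 0.0], [[-0.0006, 0.003, 0], [0, 0, 0], 0.0], [[-0.0006, 0.003, 0], [0, 0, 0], 0.0], [[-0.0006, 0.003, 0], [0, 0, 0], 0.0], [[-0.0006, 0.003, 0], [0, 0, 0], 0.0], [[0, 0, 0], [0, 0, 0], 0.0], [[0, 0, 0], [0, 0, 0], 0.0]]}}

```text
t: 9.1
ee_pos: [0.6234, 0.0359, 0.0907]
tool_rot: [-0.096, 0.995, -0.0, 0.0]
force: [-0.4, -1.0, -3.6]
finger_gap: 0.0117
```

```bash
python3 - <<'E'
from h import *
f=grab("side");save(f,"pics/ins.png");s=ctrl.read_state();print(s["ee_pos"],s["force"],s["ft_torque"])
c=f["color"][150:320,150:300,::-1];cv2.imwrite("pics/ins.png",cv2.resize(c,None,fx=3.5,fy=3.5,interpolation=cv2.INTER_CUBIC))
E
```

```text
[0.62350146 0.03573099 0.09074433] [ 0.17749071  0.02703117 -4.56784683] [ 0.1187461  -0.1182405   0.03496568]
```

View pics/ins.png

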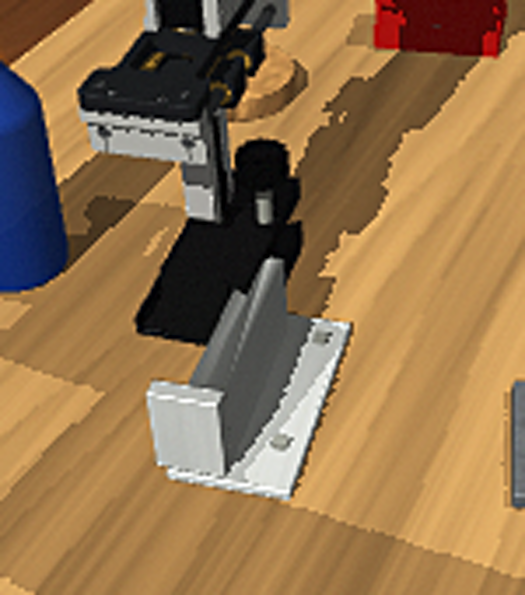

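Call:
{"method": "servo_tool", "body": {"targets": [[[-0.0008, 0.004, 0], [0, 0, 0], 0.0], [[-0.0008, 0.004, 0], [0, 0, 0], 0.0], [[-0.0008, 0.004, 0], [0, 0, 0], 0.0], [[-0.0008, 0.004, 0], [0, 0, 0], 0.0], [[-0.0008, 0.004, 0], [0, 0, 0], 0.0], [[-0.0008, 0.004, 0], [0, 0, 0], 0.0], [[-0.0008, 0.004, 0], [0, 0, 0], 0.0], [[0, 0, 0], [0, 0, 0], 0.0]]}}

```text
t: 9.95
ee_pos: [0.6176, 0.0645, 0.0907]
tool_rot: [-0.096, 0.995, 0.0, -0.0]
force: [-0.7, 0.2, -4.1]
finger_gap: 0.012
```

Call:
{"method": "servo_tool", "body": {"targets": [[[-0.0008, 0.004, 0], [0, 0, 0], 0.0], [[-0.0008, 0.004, 0], [0, 0, 0], 0.0], [[-0.0008, 0.004, 0], [0, 0, 0], 0.0], [[-0.0008, 0.004, 0], [0, 0, 0], 0.0], [[-0.0008, 0.004, 0], [0, 0, 0], 0.0], [[-0.0007, 0.004, 0], [0, 0, 0], 0.0], [[-0.0007, 0.004, 0], [0, 0, 0], 0.0], [[0, 0, 0], [0, 0, 0], 0.0]]}}

```text
t: 10.75
ee_pos: [0.6123, 0.0924, 0.0907]
tool_rot: [-0.096, 0.995, 0.0, -0.0]
force: [0.4, 0.0, -4.2]
finger_gap: 0.012
```

Call:
{"method": "servo_tool", "body": {"targets": [[[-0.0006, 0.003, 0], [0, 0, 0], 0.0], [[-0.0006, 0.003, 0], [0, 0, 0], 0.0], [[-0.0006, 0.003, 0], [0, 0, 0], 0.0], [[-0.0006, 0.003, 0], [0, 0, 0], 0.0], [[-0.0006, 0.003, 0], [0, 0, 0], 0.0], [[-0.0004, 0.002, 0], [0, 0, 0], 0.0], [[-0.0004, 0.002, 0], [0, 0, 0], 0.0], [[-0.0002, 0.001, 0], [0, 0, 0], 0.0]]}}

```text
t: 11.55
ee_pos: [0.6084, 0.112, 0.0907]
tool_rot: [-0.096, 0.995, 0.0, -0.0]
force: [-0.6, 0.6, -4.4]
finger_gap: 0.012
```

Call:
{"method": "servo_tool", "body": {"targets": [[[-0.0002, 0.001, 0], [0, 0, 0], 0.0], [[-0.0002, 0.001, 0], [0, 0, 0], 0.0], [[-0.0002, 0.001, 0], [0, 0, 0], 0.0], [[-0.0002, 0.001, 0], [0, 0, 0], 0.0], [[-0.0002, 0.001, 0], [0, 0, 0], 0.0], [[0, 0, 0], [0, 0, 0], 0.0], [[0, 0, 0], [0, 0, 0], 0.0], [[0, 0, 0], [0, 0, 0], 0.0]]}}

```text
t: 12.35
ee_pos: [0.6074, 0.1167, 0.0907]
tool_rot: [-0.095, 0.995, 0.0, -0.0]
force: [0.4, -0.5, -5.6]
finger_gap: 0.0119
```

Call:
{"method": "servo_tool", "body": {"targets": [[[-0.0001, 0.0005, 0], [0, 0, 0], 0.0], [[-0.0001, 0.0005, 0], [0, 0, 0], 0.0], [[-0.0001, 0.0005, 0], [0, 0, 0], 0.0], [[-0.0001, 0.0005, 0], [0, 0, 0], 0.0], [[-0.0001, 0.0005, 0], [0, 0, 0], 0.0], [[0, 0, 0], [0, 0, 0], 0.0], [[0, 0, 0], [0, 0, 0], 0.0], [[0, 0, 0], [0, 0, 0], 0.0]]}}

```text
t: 13.15
ee_pos: [0.6069, 0.1193, 0.0907]
tool_rot: [-0.095, 0.995, 0.0, 0.0]
force: [0.4, 0.4, -5.6]
finger_gap: 0.0117
```

Call:
{"method": "servo_tool", "body": {"targets": [[[-0.0001, 0.0005, 0], [0, 0, 0], 0.0], [[-0.0001, 0.0005, 0], [0, 0, 0], 0.0], [[-0.0001, 0.0005, 0], [0, 0, 0], 0.0], [[0, 0, 0], [0, 0, 0], 0.0], [[0, 0, 0], [0, 0, 0], 0.0], [[0, 0, 0], [0, 0, 0], 0.0], [[0, 0, 0], [0, 0, 0], 0.0], [[0, 0, 0], [0, 0, 0], 0.0]]}}

```text
t: 13.95
ee_pos: [0.6068, 0.1203, 0.0907]
tool_rot: [-0.096, 0.995, -0.0, 0.0]
force: [0.6, -2.8, -3.7]
finger_gap: 0.0118
```

Call:
{"method": "servo_tool", "body": {"targets": [[[-0.0001, 0.0004, 0], [0, 0, 0], 0.0], [[-0.0001, 0.0004, 0], [0, 0, 0], 0.0], [[0, 0, 0], [0, 0, 0], 0.0], [[0, 0, 0], [0, 0, 0], 0.0], [[0, 0, 0], [0, 0, 0], 0.0], [[0, 0, 0], [0, 0, 0], 0.0], [[0, 0, 0], [0, 0, 0], 0.0], [[0, 0, 0], [0, 0, 0], 0.0]]}}

```text
t: 14.75
ee_pos: [0.6069, 0.1204, 0.0909]
tool_rot: [-0.096, 0.995, -0.001, 0.0]
force: [1.7, -5.9, -3.9]
finger_gap: 0.0119
```

Call:
{"method": "servo_tool", "body": {"targets": [[[0, -0.0005, -0.0005], [0, 0, 0], 0.0], [[0, 0, 0], [0, 0, 0], 0.0], [[0, 0, 0], [0, 0, 0], 0.02], [[0, 0, 0], [0, 0, 0], 0.05], [[0, 0, 0], [0, 0, 0], 0.05], [[0, 0, 0.015], [0, 0, 0], 0.05], [[0, 0, 0.025], [0, 0, 0], 0.05], [[0, 0, 0.025], [0, 0, 0], 0.05]]}}

```text
t: 15.55
ee_pos: [0.606, 0.1219, 0.1557]
tool_rot: [-0.095, 0.995, 0.001, -0.001]
force: [0.3, -0.1, 0.3]
finger_gap: 0.0498
```

Call:
{"method": "servo_tool", "body": {"targets": [[[-0.006, -0.0015, 0], [0, 0, 0], 0.05], [[-0.0105, -0.002, 0], [0, 0, 0], 0.05], [[-0.01, -0.002, 0], [0, 0, 0], 0.05], [[-0.01, -0.0015, 0], [0, 0, 0], 0.05], [[0, 0, 0], [0, 0, 0], 0.05], [[0, 0, 0], [0, 0, 0], 0.05], [[0, 0, 0], [0, 0, 0], 0.05], [[0, 0, 0], [0, 0, 0], 0.05]]}}

```text
t: 16.35
ee_pos: [0.5704, 0.1141, 0.1551]
tool_rot: [-0.095, 0.995, 0.0, 0.0]
force: [0.4, 0.1, -0.5]
finger_gap: 0.0501
```

```bash
python3 - <<'E'
from h import *
w=grab("wrist");b=grab("side");a=grab("scene");s=ctrl.read_state();T=s["ee_pos"];print(T,s["joint_positions"][5],s["force"],s["ft_torque"])
np.savez("f2.npz",w=w["color"],b=b["color"],a=a["color"],pw=wcloud(w),pb=cloud(b),pa=cloud(a))
g=[cv2.resize(w["color"],(400,300)),cv2.resize(b["color"][150:320,130:330],(400,300))]
cv2.imwrite("pics/home.png",np.hstack(g)[:,:,::-1])
for k,f,P in(("w",w,wcloud(w)),("b",b,cloud(b)),("a",a,cloud(a))):
    P=P.reshape(-1,3);C=f["color"].reshape(-1,3).astype(int)
    q=P[(C.max(1)<75)&(np.hypot(P[:,0]-T[0],P[:,1]-T[1])<.03)&(P[:,2]>.12)&(P[:,2]<.1325)]
    if len(q)>5:rect(k+" knob",q)
    q=P[(C.max(1)<75)&(np.hypot(P[:,0]-.607,P[:,1]-.12)<.08)&(P[:,2]>.065)&(P[:,2]<.0725)]
    if len(q)>5:rect(k+" block",q)
E
```

```text
[0.57020389 0.11410127 0.15506147] -1.6842025116418646 [ 0.11723297  0.44783063 -0.7554787 ] [ 0.11004801 -0.07188558  0.0580648 ]
w knob 1522 [572.5 115.9] [32.6 32.1] 14.3 z [0.1233 0.1259 0.127 ]
w block 3855 [592.8 119.5] [ 60.2 109.4] 10.9 z [0.0667 0.0679 0.069 ]
b knob 105 [568.  114.5] [31.2 23.7] 89.8 z [0.121  0.1266 0.1283]
b block 761 [587.7 116.3] [ 70.7 111.7] 11.1 z [0.0671 0.0692 0.0709]
a knob 54 [576.2 110.8] [23.9 26.2] 72.5 z [0.1217 0.126  0.1277]
a block 389 [591.4 113.5] [ 68.1 108.6] 13.2 z [0.0663 0.0685 0.0705]
```

View pics/home.png

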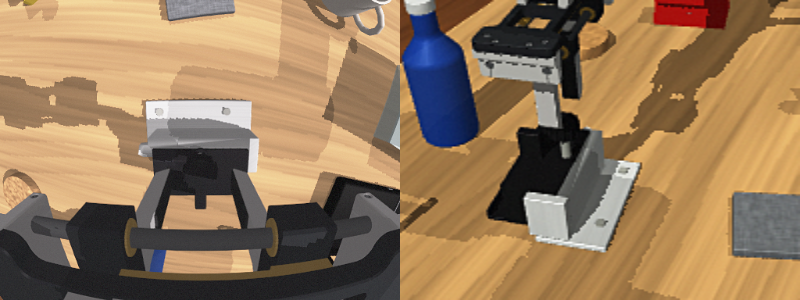

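Call:
{"method": "servo_tool", "body": {"targets": [[[0.001, 0.0005, -0.007], [0, 0, 0], 0.05], [[0, 0, -0.008], [0, 0, 0], 0.05], [[0, 0, -0.008], [0, 0, 0], 0.05], [[0, 0, -0.006], [0, 0, 0], 0.05], [[0, 0, 0], [0, 0, 0], 0.038], [[0, 0, 0], [0, 0, 0], 0.034], [[0, 0, 0], [0, 0, 0], 0.031], [[0, 0, 0], [0, 0, 0], 0.02]], "force": 40}}

```text
t: 17.3
ee_pos: [0.5713, 0.1137, 0.1265]
tool_rot: [-0.096, 0.995, -0.001, 0.0]
force: [0.4, -2.8, -0.6]
finger_gap: 0.0294
```

```bash
cat > st.py <<'E'
from station import ctrl
s=ctrl.read_state();print(s["t"],s["ee_pos"].round(4),s["tool_rot"].round(3),s["force"].round(2),s["ft_torque"].round(3),s["finger_gap"].round(4),s["joint_positions"][5].round(3),s["joint_efforts"][5].round(3))
E
python3 st.py
```

```text
Traceback (most recent call last):
  File "st.py", line 2, in <module>
    s=ctrl.read_state();print(s["t"],s["ee_pos"].round(4),s["tool_rot"].round(3),s["force"].round(2),s["ft_torque"].round(3),s["finger_gap"].round(4),s["joint_positions"][5].round(3),s["joint_efforts"][5].round(3))
                                                                                                                             ^^^^^^^^^^^^^^^^^^^^^
AttributeError: 'float' object has no attribute 'round'
```

Call:
{"method": "servo_tool", "body": {"targets": [[[0, 0, 0], [0, 0, -0.05], 0.02], [[0, 0, 0], [0, 0, -0.05], 0.02], [[0, 0, 0], [0, 0, -0.05], 0.02], [[0, 0, 0], [0, 0, -0.05], 0.02], [[0, 0, 0], [0, 0, 0], 0.02], [[0, 0, 0], [0, 0, 0], 0.02], [[0, 0, 0], [0, 0, 0], 0.02], [[0, 0, 0], [0, 0, 0], 0.02]]}}

```text
t: 18.1
ee_pos: [0.5713, 0.1139, 0.1265]
tool_rot: [0.004, 1.0, -0.001, 0.0]
force: [0.5, -4.5, 1.1]
finger_gap: 0.029
```

```bash
sed -i 's/s\["finger_gap"\].round(4)/s["finger_gap"]/' st.py; python3 st.py
```

```text
18.1 [0.5713 0.1139 0.1265] [ 0.004  1.    -0.001  0.   ] [ 0.55 -4.51  1.15] [-1.01  -0.197  0.097] 0.02897672379201527 -1.484 0.089
```

Call:
{"method": "servo_tool", "body": {"targets": [[[0, 0, 0], [0, 0, -0.05], 0.02], [[0, 0, 0], [0, 0, -0.05], 0.02], [[0, 0, 0], [0, 0, -0.05], 0.02], [[0, 0, 0], [0, 0, 0], 0.02], [[0, 0, 0], [0, 0, 0], 0.02], [[0, 0, 0], [0, 0, 0], 0.02], [[0, 0, 0], [0, 0, 0], 0.02], [[0, 0, 0], [0, 0, 0], 0.02]]}}

```text
t: 18.9
ee_pos: [0.5712, 0.1139, 0.1265]
tool_rot: [0.079, 0.997, -0.001, 0.0]
force: [0.4, -4.7, 1.4]
finger_gap: 0.0291
```

```bash
python3 st.py
```

```text
18.9 [0.5712 0.1139 0.1265] [ 0.079  0.997 -0.001  0.   ] [ 0.4  -4.72  1.45] [-1.074 -0.143  0.1  ] 0.02909883837763539 -1.335 0.047
```

Call:
{"method": "servo_tool", "body": {"targets": [[[0, 0, 0], [0, 0, -0.04], 0.02], [[0, 0, 0], [0, 0, -0.04], 0.02], [[0, 0, 0], [0, 0, -0.04], 0.02], [[0, 0, 0], [0, 0, 0], 0.02], [[0, 0, 0], [0, 0, 0], 0.02], [[0, 0, 0], [0, 0, 0], 0.02], [[0, 0, 0], [0, 0, 0], 0.02], [[0, 0, 0], [0, 0, 0], 0.02]]}}

```text
t: 19.7
ee_pos: [0.5712, 0.114, 0.1264]
tool_rot: [0.138, 0.99, -0.001, 0.0]
force: [0.1, -5.0, 2.0]
finger_gap: 0.0291
```

```bash
python3 st.py
```

```text
19.7 [0.5712 0.114  0.1264] [ 0.138  0.99  -0.001  0.   ] [ 0.11 -4.97  1.97] [-1.042 -0.176  0.13 ] 0.02914965432152555 -1.215 0.083
```

Call:
{"method": "servo_tool", "body": {"targets": [[[0, 0, 0], [0, 0, -0.04], 0.02], [[0, 0, 0], [0, 0, -0.04], 0.02], [[0, 0, 0], [0, 0, -0.04], 0.02], [[0, 0, 0], [0, 0, 0], 0.02], [[0, 0, 0], [0, 0, 0], 0.02], [[0, 0, 0], [0, 0, 0], 0.02], [[0, 0, 0], [0, 0, 0], 0.02], [[0, 0, 0], [0, 0, 0], 0.02]]}}

```text
t: 20.5
ee_pos: [0.5712, 0.114, 0.1263]
tool_rot: [0.197, 0.98, -0.0, 0.0]
force: [0.3, -4.1, 1.1]
finger_gap: 0.0291
```

```bash
python3 st.py
```

```text
20.5 [0.5712 0.114  0.1263] [ 0.197  0.98  -0.     0.   ] [ 0.29 -4.15  1.09] [-1.041 -0.182  0.177] 0.02914448180681061 -1.095 0.123
```

Call:
{"method": "servo_tool", "body": {"targets": [[[0, 0, 0], [0, 0, -0.04], 0.02], [[0, 0, 0], [0, 0, -0.04], 0.02], [[0, 0, 0], [0, 0, 0], 0.02], [[0, 0, 0], [0, 0, 0], 0.02], [[0, 0, 0], [0, 0, 0], 0.02], [[0, 0, 0], [0, 0, 0], 0.02], [[0, 0, 0], [0, 0, 0], 0.02], [[0, 0, 0], [0, 0, 0], 0.02]]}}

```text
t: 21.3
ee_pos: [0.5711, 0.114, 0.1263]
tool_rot: [0.236, 0.972, -0.001, 0.0]
force: [0.1, -5.6, 1.3]
finger_gap: 0.029
```

```bash
python3 st.py; python3 - <<'E'
from station import ctrl
for i in range(5):
    ctrl.grab_frame("side");s=ctrl.read_state();print(s["ft_torque"][2].round(3),s["joint_efforts"][5].round(3),s["force"].round(1))
E
```

```text
21.3 [0.5711 0.114  0.1263] [ 0.236  0.972 -0.001  0.   ] [ 0.13 -5.57  1.25] [-1.005 -0.161  0.164] 0.028973087092131592 -1.015 0.17
0.16 0.17 [-0.6 -4.5  0.3]
0.13 0.17 [ 0.7 -4.9  0.5]
0.238 0.17 [-0.5 -4.7  0.7]
0.145 0.17 [ 0.3 -4.6  1. ]
0.171 0.17 [ 0.6 -5.3  0.8]
```

Call:
{"method": "servo_tool", "body": {"targets": [[[0, 0, 0], [0, 0, -0.04], 0.02], [[0, 0, 0], [0, 0, -0.04], 0.02], [[0, 0, 0], [0, 0, 0], 0.02], [[0, 0, 0], [0, 0, 0], 0.02], [[0, 0, 0], [0, 0, 0], 0.02], [[0, 0, 0], [0, 0, 0], 0.02], [[0, 0, 0], [0, 0, 0], 0.02], [[0, 0, 0], [0, 0, 0], 0.02]]}}

```text
t: 22.35
ee_pos: [0.5711, 0.114, 0.1263]
tool_rot: [0.275, 0.962, -0.001, 0.0]
force: [0.7, -5.0, 1.3]
finger_gap: 0.0289
```

```bash
python3 st.py; python3 - <<'E'
from station import ctrl
import numpy as np
v=[]
for i in range(8):
    ctrl.grab_frame("side");s=ctrl.read_state();v.append([s["ft_torque"][2],s["joint_efforts"][5]])
print(np.mean(v,0))
E
```

```text
22.35 [0.5711 0.114  0.1263] [ 0.275  0.962 -0.001  0.   ] [ 0.66 -5.    1.25] [-1.049 -0.217  0.285] 0.028863038790606428 -0.935 0.249
[0.24372801 0.24869896]
```

Call:
{"method": "servo_tool", "body": {"targets": [[[0, 0, 0], [0, 0, 0.02], 0.02], [[0, 0, 0], [0, 0, 0.02], 0.02], [[0, 0, 0], [0, 0, 0], 0.02], [[0, 0, 0], [0, 0, 0], 0.02], [[0, 0, 0], [0, 0, 0], 0.02], [[0, 0, 0], [0, 0, 0], 0.02], [[0, 0, 0], [0, 0, 0], 0.02], [[0, 0, 0], [0, 0, 0], 0.02]]}}

```text
t: 23.55
ee_pos: [0.5711, 0.114, 0.1263]
tool_rot: [0.256, 0.967, -0.0, 0.0]
force: [0.2, -5.8, 0.4]
finger_gap: 0.0294
```

```bash
python3 st.py; python3 - <<'E'
from station import ctrl
import numpy as np
v=[]
for i in range(6):
    ctrl.grab_frame("side");s=ctrl.read_state();v.append([s["ft_torque"][2],s["joint_efforts"][5]])
print(np.mean(v,0))
E
```

```text
23.55 [0.5711 0.114  0.1263] [ 0.256  0.967 -0.     0.   ] [ 0.19 -5.83  0.4 ] [-1.019 -0.142  0.062] 0.029422819264062636 -0.975 0.041
[0.03410569 0.0409718 ]
```

Call:
{"method": "servo_tool", "body": {"targets": [[[0, 0, 0], [0, 0, -0.02], 0.02], [[0, 0, 0], [0, 0, 0], 0.02], [[0, 0, 0], [0, 0, 0], 0.02], [[0, 0, 0], [0, 0, 0], 0.02], [[0, 0, 0], [0, 0, 0], 0.035], [[0, 0, 0], [0, 0, 0], 0.05], [[0, 0, 0], [0, 0, 0], 0.05], [[0, 0, 0], [0, 0, 0], 0.05]]}}

```text
t: 24.65
ee_pos: [0.5707, 0.1153, 0.1261]
tool_rot: [0.266, 0.964, 0.001, -0.0]
force: [0.6, 0.3, 0.2]
finger_gap: 0.0495
```

Call:
{"method": "servo_tool", "body": {"targets": [[[0, 0, 0.01], [0, 0, 0], 0.05], [[0, 0, 0.02], [0, 0, 0], 0.05], [[0, 0, 0.03], [0, 0, 0], 0.05], [[0, 0, 0.03], [0, 0, 0], 0.05], [[0, 0, 0.02], [0, 0, 0], 0.05], [[0, 0, 0], [0, 0, 0], 0.05], [[0, 0, 0], [0, 0, 0], 0.05], [[0, 0, 0], [0, 0, 0], 0.05]]}}

```text
t: 25.45
ee_pos: [0.57, 0.1146, 0.2348]
tool_rot: [0.266, 0.964, -0.0, -0.001]
force: [0.4, -0.1, 0.0]
finger_gap: 0.05
```

```bash
python3 st.py; python3 - <<'E'
from h import *
w=grab("wrist");b=grab("side")
g=[cv2.resize(w["color"],(400,300)),cv2.resize(b["color"][180:300,160:280],(400,300))]
cv2.imwrite("pics/end.png",np.hstack(g)[:,:,::-1])
P=cloud(b).reshape(-1,3)*1000;C=b["color"].reshape(-1,3).astype(int)
s=np.deg2rad(11);X=(P[:,:2]-[566.8,100.6])@np.array([[np.cos(s),np.sin(s)],[-np.sin(s),np.cos(s)]]).T
k=(C.max(1)<75)&(abs(P[:,2]-69)<3)&(X[:,0]>32)&(X[:,0]<58)&(abs(X[:,1])<100)
g=(C.min(1)>60)&(abs(P[:,2]-66)<3)&(abs(X[:,0]-8)<20)&(X[:,1]>40)&(X[:,1]<95)
print("block lead y",np.percentile(X[k,1],[50,97,99]),"stop y",np.percentile(X[g,1],[1,3,97,99]))
q=P[(C.max(1)<75)&(abs(P[:,2]-69)<3)&(np.hypot(P[:,0]-600,P[:,1]-120)<80)]/1000;rect("block",q)
E
```

```text
25.45 [0.57   0.1146 0.2348] [ 0.266  0.964 -0.    -0.001] [ 0.36 -0.14  0.01] [ 0.047 -0.035 -0.035] 0.050038848450624146 -0.953 -0.0
block lead y [36.54298136 65.54380446 66.0944374 ] stop y [41.24640142 42.71447614 78.15620939 78.59344571]
block 745 [587.2 117.2] [ 70.6 110.8] 11.1 z [0.0674 0.0691 0.0707]
```

View pics/end.png

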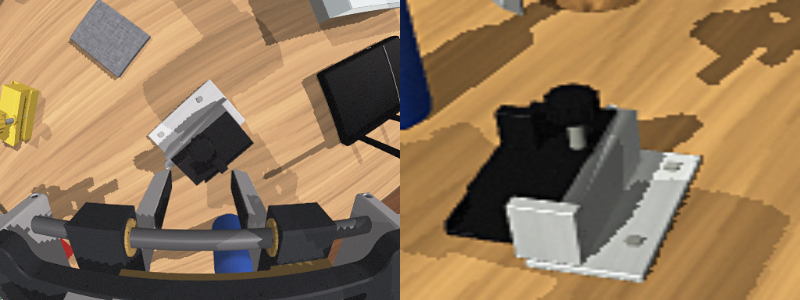

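The rest looks home and level. In the last view its leading end is flush with the stop. The clamp force estimate depends on how much friction I assume, so I'll grip the knob again and do a small back-and-forth turn to settle it.

Call:
{"method": "servo_tool", "body": {"targets": [[[0, 0, -0.02], [0, 0, 0], 0.05], [[0, 0, -0.03], [0, 0, 0], 0.05], [[0, 0, -0.03], [0, 0, 0], 0.05], [[0, 0, -0.02], [0, 0, 0], 0.05], [[0, 0, -0.01], [0, 0, 0], 0.038], [[0, 0, 0], [0, 0, 0], 0.032], [[0, 0, 0], [0, 0, 0], 0.02], [[0, 0, 0], [0, 0, 0], 0.02]]}}

```text
t: 26.35
ee_pos: [0.5709, 0.1142, 0.1264]
tool_rot: [0.266, 0.964, -0.0, 0.0]
force: [0.2, -1.7, -5.5]
finger_gap: 0.029
```

```bash
python3 st.py
```

```text
26.35 [0.5709 0.1142 0.1264] [ 0.266  0.964 -0.     0.   ] [ 0.17 -1.69 -5.5 ] [-0.117 -0.062  0.01 ] 0.028966438204402502 -0.953 0.0
```

Call:
{"method": "servo_tool", "body": {"targets": [[[0, 0, 0], [0, 0, 0.04], 0.02], [[0, 0, 0], [0, 0, 0.04], 0.02], [[0, 0, 0], [0, 0, 0.04], 0.02], [[0, 0, 0], [0, 0, 0], 0.02], [[0, 0, 0], [0, 0, 0], 0.02], [[0, 0, 0], [0, 0, 0], 0.02], [[0, 0, 0], [0, 0, 0], 0.02], [[0, 0, 0], [0, 0, 0], 0.02]]}}

```text
t: 27.15
ee_pos: [0.5708, 0.1141, 0.1263]
tool_rot: [0.208, 0.978, -0.0, 0.0]
force: [-1.0, -3.6, -3.1]
finger_gap: 0.0293
```

```bash
python3 st.py
```

```text
27.15 [0.5708 0.1141 0.1263] [ 0.208  0.978 -0.     0.   ] [-1.02 -3.59 -3.12] [-0.528  0.09  -0.093] 0.029331733714569097 -1.073 -0.052
```

Call:
{"method": "servo_tool", "body": {"targets": [[[0, 0, 0], [0, 0, -0.04], 0.02], [[0, 0, 0], [0, 0, -0.04], 0.02], [[0, 0, 0], [0, 0, -0.04], 0.02], [[0, 0, 0], [0, 0, 0], 0.02], [[0, 0, 0], [0, 0, 0], 0.02], [[0, 0, 0], [0, 0, 0], 0.02], [[0, 0, 0], [0, 0, 0], 0.02], [[0, 0, 0], [0, 0, 0], 0.02]]}}

```text
t: 27.95
ee_pos: [0.5709, 0.1143, 0.1263]
tool_rot: [0.266, 0.964, -0.0, 0.0]
force: [-1.1, -5.3, -2.0]
finger_gap: 0.0289
```

```bash
python3 st.py
```

```text
27.95 [0.5709 0.1143 0.1263] [ 0.266  0.964 -0.     0.   ] [-1.13 -5.34 -2.  ] [-0.774  0.095  0.247] 0.02888216067369271 -0.954 0.259
```

The turn there and back reads 0.259 N m clockwise and −0.052 N m back. The midpoint is about +0.10, so the clamp is biting, at about 19 N at this angle. I'll let go and back off.

Call:
{"method": "servo_tool", "body": {"targets": [[[0, 0, 0], [0, 0, 0], 0.02], [[0, 0, 0], [0, 0, 0], 0.035], [[0, 0, 0], [0, 0, 0], 0.05], [[0, 0, 0], [0, 0, 0], 0.05], [[0, 0, 0], [0, 0, 0], 0.05], [[0, 0, 0.015], [0, 0, 0], 0.05], [[0, 0, 0.03], [0, 0, 0], 0.05], [[0, 0, 0.03], [0, 0, 0], 0.05]]}}

```text
t: 28.75
ee_pos: [0.5707, 0.115, 0.2017]
tool_rot: [0.266, 0.964, 0.0, -0.001]
force: [-0.1, 0.2, 0.9]
finger_gap: 0.0499
```

Call:
{"method": "servo_tool", "body": {"targets": [[[0, 0, 0.03], [0, 0, 0], 0.05], [[0, 0, 0.01], [0, 0, 0], 0.05], [[0, 0, 0], [0, 0, 0], 0.05], [[0, 0, 0], [0, 0, 0], 0.05], [[0, 0, 0], [0, 0, 0], 0.05], [[0, 0, 0], [0, 0, 0], 0.05], [[0, 0, 0], [0, 0, 0], 0.05], [[0, 0, 0], [0, 0, 0], 0.05]]}}

```text
t: 29.55
ee_pos: [0.5708, 0.1146, 0.2406]
tool_rot: [0.266, 0.964, -0.0, -0.0]
force: [0.1, 0.3, -0.0]
finger_gap: 0.0499
```

```bash
python3 st.py; python3 - <<'E'
from h import *
b=grab("side")
P=cloud(b).reshape(-1,3)*1000;C=b["color"].reshape(-1,3).astype(int)
s=np.deg2rad(11);X=(P[:,:2]-[566.8,100.6])@np.array([[np.cos(s),np.sin(s)],[-np.sin(s),np.cos(s)]]).T
k=(C.max(1)<75)&(abs(P[:,2]-69)<3)&(X[:,0]>32)&(X[:,0]<58)&(abs(X[:,1])<100)
print("lead",np.percentile(X[k,1],[97,99]))
rect("block",P[(C.max(1)<75)&(abs(P[:,2]-69)<3)&(np.hypot(P[:,0]-600,P[:,1]-120)<80)]/1000)
ctrl.job_done()
E
```

```text
29.55 [0.5708 0.1146 0.2406] [ 0.266  0.964 -0.    -0.   ] [ 0.07  0.32 -0.05] [ 0.085 -0.097 -0.038] 0.049874915188848616 -0.953 -0.0
lead [66.03945706 67.12640888]
block 755 [587.3 115.9] [ 70.6 113.3] 10.4 z [0.0674 0.069  0.0705]
the job is handed in; nothing more can be done
```

The black phone rest is on the rail and against the end stop, its clamp is tightened, and I've let go and handed the job in at about 29.6 s.

- **Sliding on:** I threaded it from the open end. The sideways and along-rail forces I read stayed at 6 N or less, including about 6 N when it met the stop. I took one small correction, 0.5 mm up, when it started to rest on the rail.
- **Home:** in the depth image the leading end is level with the stop face to within about 0.5 mm. The rest is in line with the rail, at about 10.4–11.1° against the rail's 11.0°.
- **Clamp:** I turned the knob about 0.73 rad clockwise. The clamp force is about 19 N, estimated from torque readings turning each way. This is the least certain check: depending on the friction assumed, it could be about 13–29 N, which stays above the required 10 N and far below 55 N. The knob was gripped a second time for this check.
- **Release:** the gripper was clear, with force readings near zero. I saw no bystander move, but I did not measure their positions afterwards.

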